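# Support a frame tube and hold a pen gauge on its marked spot

### The arm

A 6-joint arm with a two-finger parallel gripper is mounted at the origin on the work surface. World frame = base frame: x ahead of the robot, y to its left, z up, the work surface at z = 0. Lengths are in m, angles in rad, forces in N, time in s.
With the tool pointing down it reaches from about 0.425 to 0.95 m from the base axis. Payload 3.5 kg.
Tool frame: the origin (TCP) lies midway between the tips of the shut fingers; the grasp point (between the pads) lies 19 mm behind it; z points along the fingers, y is the line along which they close (so a half turn about z gives the same grasp; the last joint's range is limited). The gripper opens to 85 mm and grips with 20 to 120 N. Pads are 22 mm wide; open, the fingers measure 114 mm over their backs; the gripper's body (76 mm by 85 mm) begins 54 mm behind the grasp point. The pads swing forward as they close: fully open they stand 13 mm farther back than shut.
Start: joints at [1.107, 0.286, 1.577, -0, 1.279, -0.15], TCP at [0.208, 0.642, 0.231] pointing down, gripper open.
Joint ranges: [-2.77, 2.77], [-0.9, 2.22], [0.21, 2.48], [-1.53, 4.67], [0.24, 2.81], [-2.84, 2.84]. Speed limits (rad/s): [2.79, 2.79, 3.14, 3.14, 3.14, 3.14].

### API

Orientations are given as a unit quaternion [x, y, z, w].
In Python, from plant import ctrl gives the robot as it stands.
- The arm moves only by the tool move_arm, never from a script. Its argument "plan" is a list of rows, each an object of numbers: "x", "y", "z": the shift along the tool's x, y, z in m; "yaw": the turn about the tool's z in rad; "fingers": the closure, from 0 (fully open) to 1 (shut). In form: [{"x": .., "y": .., "z": .., "yaw": .., "fingers": ..}, ...]. A call has 1 to 5 rows; each row is the pose to reach, as a shift and turn from the pose commanded when the call began, along the tool's axes at that moment; what a row does not reach only later rows make up. A row lasts 1/10 s, in which the tool goes at most 50 mm and 8.59 degrees, less where a joint would pass 70% of its speed; a pose out of reach is approached as far as the arm can. A call with a gripper value outside its range is refused whole. The fingers move at their own pace and stop on an object; "force" is the grip in N (left out, the last holds). Time passes only in rows, so rows that repeat a pose let the fingers close. It gives the time, the measured TCP pose, the force, the opening and the grip force at its end, in the units of the state.
- ctrl.get_state(): the state, without advancing time (a new reading comes with each control period).
- ctrl.read_camera(name): name is "scene" or "top" or "wrist"; returns the picture (400x640x3 uint8, red, green, blue); there is no depth.
- ctrl.camera_model(name): a dict with "intrinsics" (3x3 intrinsics, pixels), "cam_to_world" (4x4, takes a point from camera to world coordinates); the wrist camera has in their place "tool_from_camera" (4x4, takes a point from camera to tool coordinates, whose origin is the TCP and whose axes are the flange's). Camera axes: x right, y up, looking along -z (the intrinsics and any distortion apply to the point x, -y, -z); pixel columns grow to the right and rows downward; lengths in m; the calibration is good to about 2 mm. A picture is of the moment at which its call begins: read the wrist's pose just before it. camera_model takes no time and is no camera call.
- ctrl.sign_off(): hands the job in; it is judged then, once.
The state is a dict: "time": time; "qpos": joint angles; "dq": joint speeds; "joint_efforts": joint torques, N m; "eef_pos": TCP position; "tcp_rot": TCP orientation; "contact_force": force on the tool from outside, world axes, zero at the start; "wrist_torque": the same for the moment, N m; "opening": opening from 0.0 (shut) to 1.0 (fully open); "finger_force": force on a finger pad.
Only numpy, scipy, OpenCV 4.12 (cv2) and the standard library are available. Lean on these libraries where they do the work, as an engineer would, in place of code of your own. Each camera call takes 0.05 s, during which the arm holds its last target. There are 200 camera calls.

### The job

The thin frame tube strapped on the aluminium rail is to be gauged at its red band, backed up by the blue sliding steady so that it cannot spring: swing the steady's yellow-knobbed lever up to free it, slide the steady along until it is directly under the red band, and press the lever fully down to lock it. Then lift the orange pen gauge out of its wooden stand, set its nose on top of the tube at the red band and press gently, gauge upright, until the sprung nose is about half way in. Finish while holding the gauge there like that, and leave the other things on the bench alone.

Things in the scene. Friction and masses are not known exactly. Their poses are not given: they have to be found in the camera images.
- rig: Aluminium inspection rail fixed to the bench, 80 mm wide, 40 mm high, 500 mm long. Origin at the centre of its underside; its y axis runs along the rail (about world y), x across it, z up; the steady's lever is on its -x side, towards the robot. Near each end (y = -190 and +190 mm) a grey V support with a steel strap over the tube, 130 mm high in all.
- steady (a joint): Position of the blue sliding steady along the rail's +y, 0 to 0.26 m. 0 puts its centre at y = -130 mm in the rail's frame. It slides with 2 to 3 N when the lever is up (0.6 rad or more); with the lever down a brake holds it against some 60 N.
- steady_center (a point): Centre of the steady's white V saddle, on the underside of the tube (77.5 mm above the bench). The steady is 70 mm long along the rail with a white centre line across its top; it must stand directly under the red band (this point's y in the tube's frame equal to that of mark).
- steady_lever (a joint): Angle of the steady's lever: 0 = fully down, locked (the arm then points out from the rail to -x, 0.25 rad above level); 1.1 rad = fully up, free. It hinges about the rail's y axis at lever_pivot, is stiff enough to stay where it is left, and takes about 3 to 6 N at the knob.
- lever_pivot (a point): Axis of the lever on the front of the steady: 62 mm to -x of the rail's centre line and 47 mm above the bench, level with the steady's centre along the rail. Moves with the steady.
- lever_knob (a point): Centre of the yellow ball knob (22 mm diameter) at the end of the lever, 75 mm from the pivot axis; 66 mm above the bench when down, 120 mm when up. The 8 mm steel arm runs from it to the pivot. The knob can be taken from above with the fingers closing along the rail, and the steady slid by it.
- tube: Bare steel bicycle frame tube, 35 mm diameter, 460 mm long, lying fixed in the two end supports, axis parallel to the rail and 95 mm above the bench. Origin at the middle of its axis, y along the tube. It does not move.
- mark (a point): The spot: top of the tube (112.5 mm above the bench) in the middle of the 10 mm wide red painted band. Axes as tube (y along the tube, z up).
- stand: Wooden block 64 x 64 x 62 mm, fixed, with a 24 mm hole down through it in which the gauge stands. Origin at the centre of its underside. It and the red tray may change sides.
- gauge: Pen gauge, 131 mm long, about 130 g, upright in the stand. Origin at the tip of the nose when out, z axis up the pen. From the tip: brass nose 8 mm diameter, 14 mm out; steel barrel 20 mm diameter to 55 mm; black collar 34 mm diameter, 55 to 61 mm, resting on the stand (tip 7 mm above the bench); orange grip 25 mm diameter, 61 to 121 mm, to be gripped from above; black cap to 131 mm.
- gauge_tip (a point): Tip of the gauge's sprung nose (moves with the nose), the point to be set on the mark.
- gauge_nose (a joint): How far the sprung nose is pushed into the barrel, 0 (out) to 0.010 m (fully in). The spring gives 1 N at the start and 0.35 N more per mm: 2.75 N half way (0.005).
- tray: Red plastic tray 120 x 90 x 35 mm, small parts in it. Origin under its centre. Leave alone.
- file: File with wooden handle, 280 mm long, 26 mm high, lying on the left. Its x axis runs from handle to tip, origin under the ferrule. Leave alone.
- hammer: Hammer lying to the right, origin under the middle, x along its handle. Leave alone.
- fluxbottle: Red bottle, 70 mm diameter, 170 mm high, beyond the rail. Leave alone.
- taperoll: Brown tape roll lying flat, 96 mm diameter, 24 mm high, on the left. Leave alone.
- bbshell: Steel bottom bracket shell standing on end, 40 mm diameter, 68 mm high, beyond the rail. Leave alone.
- hub: Aluminium wheel hub standing on end, 44 mm diameter, 75 mm high, beyond the rail. Leave alone.
Not all that is in view belongs to the job. What is meant by the stand is not pink or purple, and is the smaller of those in its own colour.

How it is judged:
By the outcome, as a careful person would: the job done as asked, in the order asked, and still so for the second after the job is handed in, while the arm keeps its last pose, push and grip.
It also fails if it takes over 61 s, if anything falls off the work surface, if the arm or the gripper's body presses on something with over 40 N, if the wrist force passes 120 N, or if a joint passes its speed limit or range.

## Working session

There is one attempt and no reset: what is moved stays moved. The work goes in short steps, Python scripts to look and compute and a tool call to move; the robot and the scene stay as the last step left them, time stands still between calls to the robot, and variables do not carry over. Pictures are saved under pics/ and viewed, at most 10 in all, crops included, and the job is handed in when it is done.

Besides the shell and the picture viewer there is one more tool, called after ">>>" as a command line: name --argument value ..., lists and objects as JSON in quotes. move_arm: Moves the arm, as the interface text tells. Its arguments: {"type":"object","properties":{"plan":{"type":"array"},"force":{"type":"number"}},"required":["plan"]}

```bash
mkdir -p pics; ls; python3 - <<'E'
from plant import ctrl
import cv2,numpy as np
s=ctrl.get_state();print({k:np.round(v,4).tolist() for k,v in s.items()})
for n in("scene","top"):
    cv2.imwrite(f"pics/{n}0.png",ctrl.read_camera(n)[:,:,::-1])
for n in("scene","top","wrist"): print(n,ctrl.camera_model(n))
E
```

```text
pics
{'time': 0.0, 'qpos': [1.107, 0.2872, 1.5782, 0.0, 1.2786, -0.15], 'dq': [-0.0009, -0.0008, 0.0009, -0.0, -0.0015, -0.0007], 'joint_efforts': [0.0014, -40.5974, -29.2635, -0.0, 0.0057, -0.0], 'eef_pos': [0.208, 0.6414, 0.2299], 'tcp_rot': [0.1563, 0.9877, -0.0011, -0.0004], 'contact_force': [0.3723, -0.4904, -0.339], 'wrist_torque': [-0.0023, -0.0281, 0.0311], 'finger_force': 0.0, 'opening': 0.9978}
scene {'intrinsics': array([[392.94149146,   0.        , 324.74125783],
       [  0.        , 392.94149146, 193.41321239],
       [  0.        ,   0.        ,   1.        ]]), 'cam_to_world': array([[ 0.85778829, -0.39423646,  0.32981338,  0.93708242],
       [ 0.51400162,  0.65948526, -0.54852668, -0.69290209],
       [-0.00125785,  0.64004438,  0.76833691,  1.05718497],
       [ 0.        ,  0.        ,  0.        ,  1.        ]])}
top {'intrinsics': array([[437.14905397,   0.        , 314.9559589 ],
       [  0.        , 437.14905397, 196.44523647],
       [  0.        ,   0.        ,   1.        ]]), 'cam_to_world': array([[-0.02542842,  0.98782502, -0.15347681,  0.28252903],
       [-0.99967475, -0.02542615,  0.0019779 ,  0.02888202],
       [-0.00194851,  0.15347719,  0.98815027,  1.53395341],
       [ 0.        ,  0.        ,  0.        ,  1.        ]])}
wrist {'intrinsics': array([[290.73903861,   0.        , 327.88316722],
       [  0.        , 290.73903861, 203.15228775],
       [  0.        ,   0.        ,   1.        ]]), 'tool_from_camera': array([[-1.64511516e-03,  9.48517248e-01,  3.16721209e-01,
         8.11744139e-02],
       [ 9.99998590e-01,  1.66697959e-03,  2.01925054e-04,
        -9.58174155e-04],
       [-3.36438393e-04,  3.16721095e-01, -9.48518653e-01,
        -1.41932300e-01],
       [ 0.00000000e+00,  0.00000000e+00,  0.00000000e+00,
         1.00000000e+00]])}
```

View pics/scene0.png

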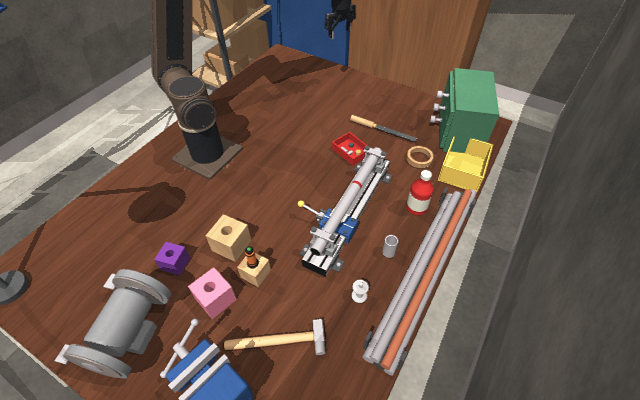

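View pics/top0.png

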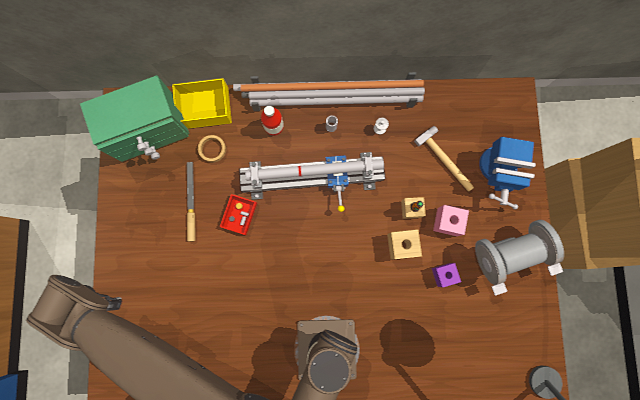

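Candidates for the stand, by top-image pixel: small wooden block with an orange-and-black pen in it (414,207), large wooden block (406,244), pink (454,220) and purple (448,275). I choose the small wooden one at (414,207), which is (254,266) in the scene image. The steady's knob is at top (341,209) and the red band at (300,171). Next I'll check this in one close crop.

```bash
python3 - <<'E'
import cv2,numpy as np
a=cv2.imread("pics/top0.png");b=cv2.imread("pics/scene0.png")
f=lambda im,x,y,w,h,k:cv2.resize(im[y:y+h,x:x+w],None,fx=k,fy=k,interpolation=cv2.INTER_CUBIC)
A=f(a,235,145,200,75,4)   # 800x300
B=f(b,230,140,200,75,4)
B=f(b,220,140,180,150,2) # unused
C=f(b,290,140,110,137,2.18)[:300,:240]
D=f(b,230,235,60,60,5)
E=f(b,290,190,64,60,4)
row=np.zeros((300,800,3),np.uint8); row[:300,:300]=D; row[:240,310:566]=E; row[:C.shape[0],570:570+min(230,C.shape[1])]=C[:,:230]
cv2.imwrite("pics/crop1.png",np.vstack([A,row]))
E
```

```text
(no output)
```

View pics/crop1.png

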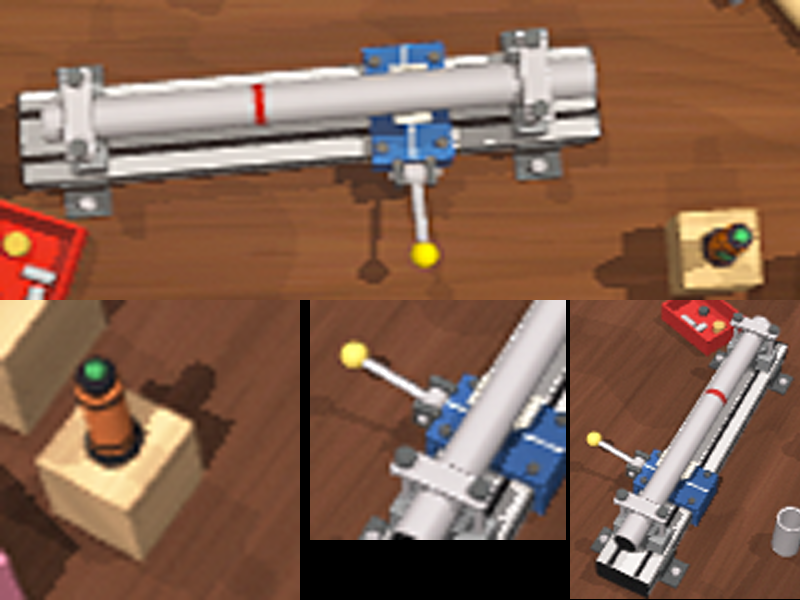

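The crop confirms it: the pen gauge (orange grip, black collar, green-spotted cap) stands in the small wooden block. The knob is at top (341.2,208.7) and scene (301,203.5), and the band is at top (299.6,170.9).

```bash
cat > h.py <<'E'
from plant import ctrl
import cv2,numpy as np
from scipy.spatial.transform import Rotation as R
def cam(n,s=None):
    m=ctrl.camera_model(n);K=m["intrinsics"]
    if n!="wrist": return K,m["cam_to_world"]
    s=s or ctrl.get_state();T=np.eye(4);T[:3,:3]=R.from_quat(s["tcp_rot"]).as_matrix();T[:3,3]=s["eef_pos"]
    return K,T@m["tool_from_camera"]
def ray(c,p):
    K,T=c;d=np.linalg.inv(K)@[p[0],p[1],1];return T[:3,3],T[:3,:3]@[d[0],-d[1],-d[2]]
def atz(c,p,z):
    o,d=ray(c,p);return o+d*(z-o[2])/d[2]
def tri(l):
    A=0;b=0
    for c,p in l:
        o,d=ray(c,p);d=d/np.linalg.norm(d);P=np.eye(3)-np.outer(d,d);A=A+P;b=b+P@o
    return np.linalg.solve(A,b)
def proj(c,X):
    K,T=c;q=T[:3,:3].T@(np.array(X)-T[:3,3]);u=K@[q[0],-q[1],-q[2]];return u[:2]/u[2]
def toTool(w,s=None):
    s=s or ctrl.get_state();return R.from_quat(s["tcp_rot"]).inv().apply(w)
E
python3 - <<'E'
from h import *
np.set_printoptions(precision=4,suppress=True)
t,s=cam("top"),cam("scene")
c=lambda x,y:((x+.5)/4-.5+235,(y+.5)/4-.5+145)
print("knob",tri([(t,c(425,255)),(s,(301,203.4))]))
print("band",atz(t,c(259,103),.1125),tri([(t,c(259,104)),(s,(357,184))]))
a,b=atz(t,c(45,122),.095),atz(t,c(592,73),.095);print("ends",a,b,np.linalg.norm(a-b))
# rail near-edge top z=.04
p,q=atz(t,c(25,185),.04),atz(t,c(598,137),.04);print("railnear",p,q)
print("steady line near", atz(t,c(411,150),.06))
print("steady far", atz(t,c(404,52),.06))
print("cap",atz(t,c(740,236),.138)); print("standtop",[atz(t,c(*x),.062) for x in((678,210),(762,210),(766,286),(672,290))])
for n in (a,b): pass
d=(a-b)[:2];print("yaw rail",np.arctan2(-d[0],d[1]))
E
```

```text
knob [ 0.4675 -0.0606  0.0662]
band [0.5922 0.0755 0.1125] [0.5949 0.0766 0.1007]
ends [0.5844 0.256  0.095 ] [ 0.6146 -0.2049  0.095 ] 0.46192127305220254
railnear [0.5407 0.2821 0.04  ] [ 0.5702 -0.2162  0.04  ]
steady line near [ 0.5592 -0.0522  0.06  ]
steady far [ 0.6455 -0.049   0.06  ]
cap [ 0.4673 -0.3104  0.138 ]
standtop [array([ 0.501 , -0.2776,  0.062 ]), array([ 0.4992, -0.349 ,  0.062 ]), array([ 0.4341, -0.3482,  0.062 ]), array([ 0.4328, -0.2686,  0.062 ])]
yaw rail 0.065436580750783
```

>>> move_arm --plan '[{"x": -0.168, "y": -0.125, "z": 0, "yaw": 0, "fingers": 0}, {"x": -0.168, "y": -0.125, "z": 0, "yaw": 0, "fingers": 0}, {"x": -0.168, "y": -0.125, "z": 0, "yaw": 0, "fingers": 0}, {"x": -0.168, "y": -0.125, "z": 0, "yaw": 0, "fingers": 0}, {"x": -0.168, "y": -0.125, "z": 0, "yaw": 0, "fingers": 0}]'

```text
time: 0.6
eef_pos: [0.3317, 0.4677, 0.2307]
tcp_rot: [0.158, 0.987, -0.001, 0.0]
contact_force: [0.7, 0.4, -0.9]
opening: 1.001
finger_force: 0.0
```

>>> move_arm --plan '[{"x": -0.168, "y": -0.125, "z": 0, "yaw": 0, "fingers": 0}, {"x": -0.168, "y": -0.125, "z": 0, "yaw": 0, "fingers": 0}, {"x": -0.168, "y": -0.125, "z": 0, "yaw": 0, "fingers": 0}, {"x": -0.168, "y": -0.125, "z": 0, "yaw": 0, "fingers": 0}, {"x": -0.168, "y": -0.125, "z": 0, "yaw": 0, "fingers": 0}]'

```text
time: 1.1
eef_pos: [0.4528, 0.2974, 0.2311]
tcp_rot: [0.159, 0.987, -0.0, 0.0]
contact_force: [0.8, 0.9, 0.3]
opening: 0.996
finger_force: 0.0
```

>>> move_arm --plan '[{"x": -0.064, "y": -0.168, "z": 0, "yaw": 0, "fingers": 0}, {"x": -0.064, "y": -0.168, "z": 0, "yaw": 0, "fingers": 0}, {"x": -0.064, "y": -0.168, "z": 0, "yaw": 0, "fingers": 0}, {"x": -0.064, "y": -0.168, "z": 0, "yaw": 0, "fingers": 0}, {"x": -0.064, "y": -0.168, "z": 0, "yaw": 0, "fingers": 0}]'

```text
time: 1.6
eef_pos: [0.4597, 0.119, 0.2311]
tcp_rot: [0.158, 0.987, -0.0, -0.0]
contact_force: [0.2, -0.1, -0.5]
opening: 1.001
finger_force: 0.0
```

>>> move_arm --plan '[{"x": -0.064, "y": -0.168, "z": 0, "yaw": -0.12, "fingers": 0}, {"x": -0.064, "y": -0.168, "z": 0, "yaw": -0.24, "fingers": 0}, {"x": -0.064, "y": -0.168, "z": 0, "yaw": -0.375, "fingers": 0}, {"x": -0.064, "y": -0.168, "z": 0, "yaw": -0.375, "fingers": 0}, {"x": -0.064, "y": -0.168, "z": 0, "yaw": -0.375, "fingers": 0}]'

```text
time: 2.1
eef_pos: [0.4693, -0.0608, 0.2313]
tcp_rot: [-0.029, 1.0, -0.0, 0.0]
contact_force: [0.2, 0.4, 0.3]
opening: 0.998
finger_force: 0.0
```

```bash
python3 - <<'E'
from h import *
np.set_printoptions(precision=4,suppress=True)
s=ctrl.get_state();im=ctrl.read_camera("wrist")[:,:,::-1]
cv2.imwrite("pics/w1.png",im);c=cam("wrist",s)
cv2.imwrite("pics/w1b.png",cv2.resize(im[:340],(800,425),interpolation=cv2.INTER_CUBIC))
print(s["eef_pos"],s["tcp_rot"],proj(c,(.4675,-.0606,.066)),proj(c,(.5922,.0755,.1125)))
E
```

```text
[ 0.4693 -0.0608  0.2313] [-0.0286  0.9996 -0.0002  0.    ] [329.172  183.2421] [448.4307 312.5755]
```

View pics/w1b.png

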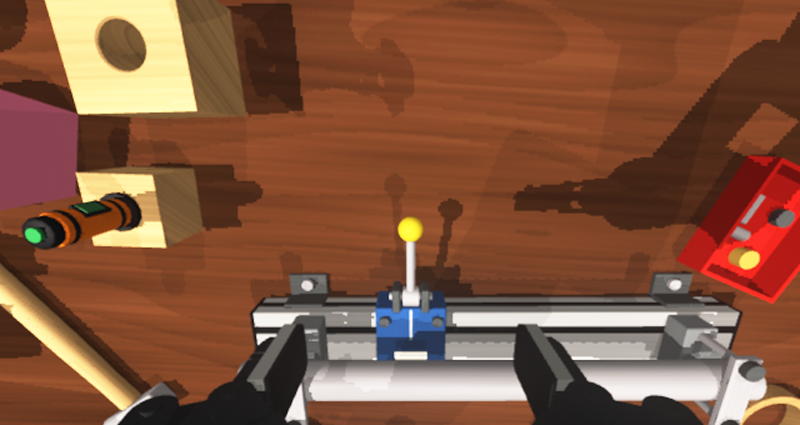

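The knob is at wrist pixel (328,183), within 1 px of the prediction, and the rail looks parallel to the image rows, so the yaw is right. The gauge is visible on the left in the small stand. Now I'll grasp the knob.

>>> move_arm --plan '[{"x": 0.002, "y": 0, "z": 0.05, "yaw": 0, "fingers": 0}, {"x": 0.002, "y": 0, "z": 0.1, "yaw": 0, "fingers": 0}, {"x": 0.002, "y": 0, "z": 0.15, "yaw": 0, "fingers": 0}, {"x": 0.002, "y": 0, "z": 0.186, "yaw": 0, "fingers": 0}, {"x": 0.002, "y": 0, "z": 0.186, "yaw": 0, "fingers": 0.5}]' --force 40

```text
time: 2.65
eef_pos: [0.462, -0.0549, 0.0398]
tcp_rot: [-0.032, 0.999, 0.003, -0.006]
contact_force: [-0.4, 0.2, 0.7]
opening: 0.858
finger_force: 0.0
```

>>> move_arm --plan '[{"x": 0, "y": 0, "z": 0, "yaw": 0, "fingers": 1}, {"x": 0, "y": 0, "z": 0, "yaw": 0, "fingers": 1}, {"x": 0, "y": 0, "z": 0, "yaw": 0, "fingers": 1}, {"x": 0, "y": 0, "z": 0, "yaw": 0, "fingers": 1}, {"x": 0, "y": 0, "z": 0, "yaw": 0, "fingers": 1}]'

```text
time: 3.15
eef_pos: [0.4688, -0.0591, 0.0481]
tcp_rot: [-0.03, 1.0, -0.0, 0.002]
contact_force: [-0.7, 1.7, 7.8]
opening: 0.225
finger_force: 38.8
```

Opening of 0.225 (19 mm) plus an upward force means the pads hold the ball above its centre. I'll re-grip lower.

>>> move_arm --plan '[{"x": 0, "y": 0, "z": 0, "yaw": 0, "fingers": 0.6}, {"x": 0, "y": 0, "z": 0.005, "yaw": 0, "fingers": 0.6}, {"x": 0, "y": 0, "z": 0.005, "yaw": 0, "fingers": 1}, {"x": 0, "y": 0, "z": 0.005, "yaw": 0, "fingers": 1}, {"x": 0, "y": 0, "z": 0.005, "yaw": 0, "fingers": 1}]'

```text
time: 3.65
eef_pos: [0.4661, -0.0587, 0.0399]
tcp_rot: [-0.031, 1.0, 0.0, -0.001]
contact_force: [-1.3, -0.2, -0.5]
opening: 0.226
finger_force: 39.0
```

>>> move_arm --plan '[{"x": -0.0058, "y": 0, "z": -0.0154, "yaw": 0, "fingers": 1}, {"x": -0.0148, "y": 0, "z": -0.0292, "yaw": 0, "fingers": 1}, {"x": -0.0266, "y": 0, "z": -0.0407, "yaw": 0, "fingers": 1}, {"x": -0.0407, "y": 0, "z": -0.0493, "yaw": 0, "fingers": 1}, {"x": -0.0526, "y": 0, "z": -0.0537, "yaw": 0, "fingers": 1}]'

```text
time: 4.15
eef_pos: [0.517, -0.0553, 0.0933]
tcp_rot: [-0.031, 1.0, 0.0, -0.004]
contact_force: [-5.4, -2.4, -0.4]
opening: 0.225
finger_force: 39.5
```

>>> move_arm --plan '[{"x": 0, "y": 0, "z": 0, "yaw": 0, "fingers": 1}, {"x": 0, "y": 0, "z": 0, "yaw": 0, "fingers": 1}]'

```text
time: 4.35
eef_pos: [0.5196, -0.0553, 0.0939]
tcp_rot: [-0.031, 1.0, 0.0, 0.001]
contact_force: [1.1, 0.6, -0.1]
opening: 0.229
finger_force: 40.4
```

```bash
python3 - <<'E'
from h import *
np.set_printoptions(precision=4,suppress=True)
for n in("top","wrist"):
    s=ctrl.get_state();cv2.imwrite(f"pics/{n}2.png",ctrl.read_camera(n)[:,:,::-1])
f=lambda im,x,y,w,h,k:cv2.resize(im[y:y+h,x:x+w],None,fx=k,fy=k,interpolation=cv2.INTER_CUBIC)
a=f(cv2.imread("pics/top2.png"),235,145,200,60,4);b=cv2.imread("pics/wrist2.png")[40:400];b=cv2.resize(b,(640,360))
cv2.imwrite("pics/c2.png",np.vstack([a,np.pad(b,((0,0),(80,80),(0,0)))]))
print(s["eef_pos"],s["contact_force"])
E
```

```text
[ 0.5195 -0.0553  0.0939] [ 0.7445  0.3298 -0.806 ]
```

View pics/c2.png

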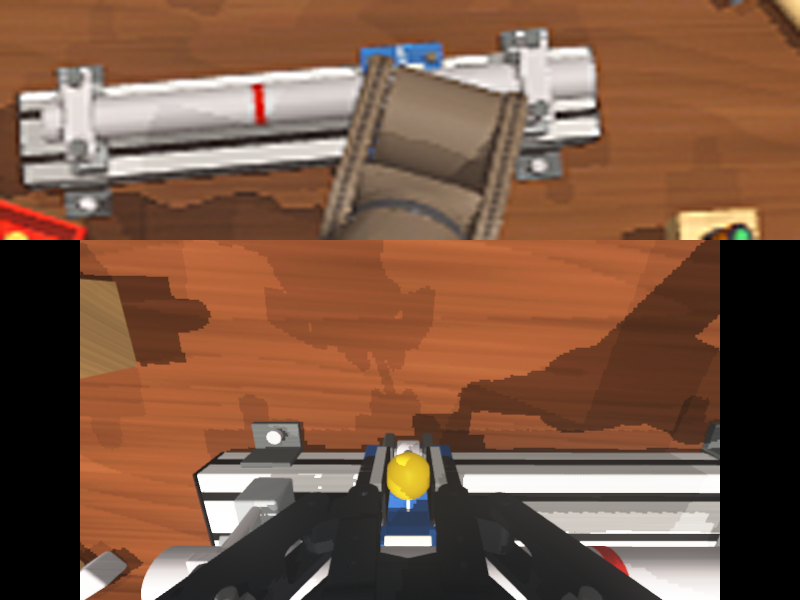

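The lever is up with the knob between the pads; in the wrist picture the red band shows lower right at about (610,560) and the blue steady is under the knob. Now I'll slide along +y.

>>> move_arm --plan '[{"x": 0, "y": 0.015, "z": 0, "yaw": 0, "fingers": 1}, {"x": 0, "y": 0.045, "z": 0, "yaw": 0, "fingers": 1}, {"x": 0, "y": 0.08, "z": 0, "yaw": 0, "fingers": 1}, {"x": 0, "y": 0.11, "z": 0, "yaw": 0, "fingers": 1}, {"x": 0, "y": 0.125, "z": 0, "yaw": 0, "fingers": 1}]'

```text
time: 4.95
eef_pos: [0.5112, 0.0708, 0.0936]
tcp_rot: [-0.032, 1.0, -0.0, 0.0]
contact_force: [3.3, -3.4, -2.7]
opening: 0.229
finger_force: 40.4
```

>>> move_arm --plan '[{"x": 0, "y": 0, "z": 0, "yaw": 0, "fingers": 1}, {"x": 0, "y": 0, "z": 0, "yaw": 0, "fingers": 1}, {"x": 0, "y": 0, "z": 0, "yaw": 0, "fingers": 1}]'

```text
time: 5.25
eef_pos: [0.5111, 0.0689, 0.0936]
tcp_rot: [-0.03, 1.0, 0.0, -0.001]
contact_force: [-0.3, 1.8, -3.6]
opening: 0.23
finger_force: 40.4
```

```bash
python3 - <<'E'
from h import *
np.set_printoptions(precision=4,suppress=True)
s=ctrl.get_state();im=ctrl.read_camera("wrist")[:,:,::-1];cv2.imwrite("pics/wrist3.png",im)
print(s["eef_pos"],s["tcp_rot"],s["contact_force"])
cv2.imwrite("pics/c3.png",cv2.resize(im[240:400,220:440],(800,582),interpolation=cv2.INTER_CUBIC))
E
```

```text
[0.5111 0.0689 0.0936] [-0.0302  0.9995  0.0003 -0.0008] [-0.2533  1.7546 -3.6043]
```

View pics/c3.png

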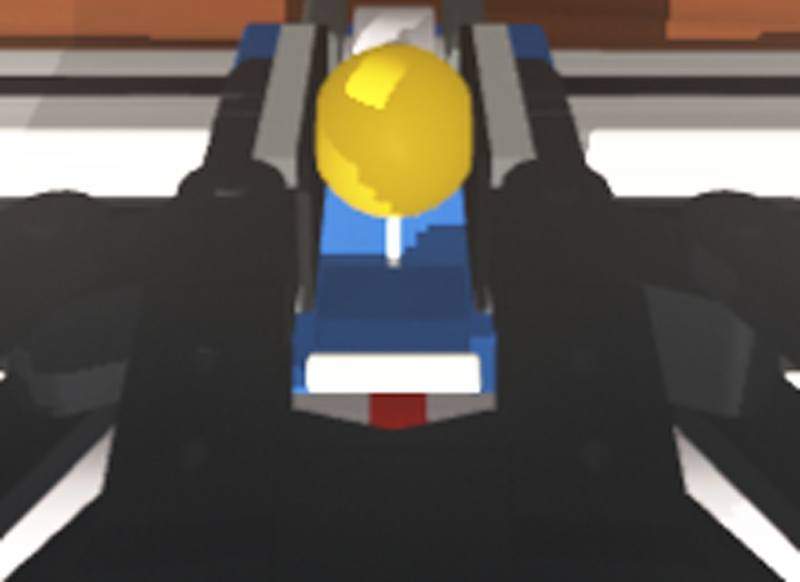

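The wrist crop shows the red band centre at column 398 and the steady's white line and saddle centre at column 393 (camera axis 392). With 58 px per 10 mm, the steady is about 0.8 mm short in +y, so I'll nudge it.

>>> move_arm --plan '[{"x": 0, "y": 0.0012, "z": 0, "yaw": 0, "fingers": 1}, {"x": 0, "y": 0.0012, "z": 0, "yaw": 0, "fingers": 1}, {"x": 0, "y": 0.0012, "z": 0, "yaw": 0, "fingers": 1}]'

```text
time: 5.6
eef_pos: [0.5111, 0.0696, 0.0936]
tcp_rot: [-0.03, 1.0, -0.001, -0.001]
contact_force: [0.4, -1.3, -4.4]
opening: 0.225
finger_force: 40.4
```

```bash
cat > cen.py <<'E'
from h import *
def seg(name):
    s=ctrl.get_state();im=ctrl.read_camera("wrist");cv2.imwrite(f"pics/{name}.png",im[:,:,::-1])
    r,g,b=[im[:,:,i].astype(int) for i in range(3)]
    def c(m,y0,y1,x0=300,x1=360):
        ys,xs=np.nonzero(m[y0:y1,x0:x1]);return (xs.min()+x0,xs.max()+x0,round(xs.mean()+x0,2),len(xs)) if len(xs) else None
    print(s["eef_pos"],s["contact_force"])
    print("red",c((r>90)&(g<60)&(b<60),349,356),"saddle",c((r>220)&(g>220)&(b>220),338,347),"line",c((r>150)&(g>170)&(b>180),301,310))
E
python3 - <<'E'
from cen import *
seg("wrist4")
im=cv2.imread("pics/wrist3.png")
E
```

```text
[0.51111791 0.06958984 0.0936096 ] [ 0.41580376 -1.26424648 -4.416521  ]
red (np.int64(321), np.int64(335), np.float64(328.0), 105) saddle (np.int64(304), np.int64(350), np.float64(327.05), 422) line (np.int64(326), np.int64(329), np.float64(327.5), 36)
```

>>> move_arm --plan '[{"x": 0, "y": 0.0007, "z": 0, "yaw": 0, "fingers": 1}, {"x": 0, "y": 0.0007, "z": 0, "yaw": 0, "fingers": 1}, {"x": 0, "y": 0.0007, "z": 0, "yaw": 0, "fingers": 1}]'

```text
time: 5.95
eef_pos: [0.511, 0.0712, 0.0936]
tcp_rot: [-0.031, 1.0, -0.0, -0.001]
contact_force: [-1.2, -1.2, -4.7]
opening: 0.228
finger_force: 40.3
```

```bash
python3 - <<'E'
from cen import *
seg("wrist5")
E
```

```text
[0.51102361 0.07117255 0.09360769] [-1.15224364 -1.20910935 -4.65313153]
red (np.int64(318), np.int64(332), np.float64(325.21), 102) saddle (np.int64(304), np.int64(350), np.float64(327.05), 422) line (np.int64(326), np.int64(329), np.float64(327.5), 36)
```

>>> move_arm --plan '[{"x": 0, "y": -0.002, "z": 0, "yaw": 0, "fingers": 1}, {"x": 0, "y": -0.002, "z": 0, "yaw": 0, "fingers": 1}, {"x": 0, "y": -0.002, "z": 0, "yaw": 0, "fingers": 1}]'

```text
time: 6.3
eef_pos: [0.5111, 0.0698, 0.0936]
tcp_rot: [-0.03, 1.0, 0.001, -0.001]
contact_force: [-1.6, 2.7, -6.5]
opening: 0.225
finger_force: 40.2
```

```bash
python3 - <<'E'
from cen import *
seg("wrist6")
E
```

```text
[0.51112757 0.06976225 0.09364295] [-1.56880547  2.73645778 -6.49023128]
red (np.int64(321), np.int64(335), np.float64(327.79), 102) saddle (np.int64(304), np.int64(351), np.float64(327.33), 421) line (np.int64(326), np.int64(329), np.float64(327.5), 36)
```

The offset is now 0.2 mm. Pressing the lever down along the arc.

>>> move_arm --plan '[{"x": 0.0119, "y": 0, "z": 0.0044, "yaw": 0, "fingers": 1}, {"x": 0.026, "y": 0, "z": 0.013, "yaw": 0, "fingers": 1}, {"x": 0.0378, "y": 0, "z": 0.0245, "yaw": 0, "fingers": 1}, {"x": 0.0468, "y": 0, "z": 0.0383, "yaw": 0, "fingers": 1}, {"x": 0.0526, "y": 0, "z": 0.0537, "yaw": 0, "fingers": 1}]'

```text
time: 6.85
eef_pos: [0.4637, 0.0658, 0.0441]
tcp_rot: [-0.03, 1.0, -0.0, 0.006]
contact_force: [1.3, 2.2, 4.8]
opening: 0.227
finger_force: 42.3
```

>>> move_arm --plan '[{"x": 0.0526, "y": 0, "z": 0.003, "yaw": 0, "fingers": 1}]'

```text
time: 6.95
eef_pos: [0.4226, 0.0618, 0.0419]
tcp_rot: [-0.03, 0.999, -0.001, 0.013]
contact_force: [-0.9, -0.8, 1.8]
opening: 0.114
finger_force: 0.0
```

My slip: that row carried a stale x value, so the fingers slid off the knob towards the robot. I'll lift clear, look, and then press the lever from above.

>>> move_arm --plan '[{"x": 0, "y": 0, "z": -0.03, "yaw": 0, "fingers": 1}, {"x": 0, "y": 0, "z": -0.08, "yaw": 0, "fingers": 1}, {"x": 0, "y": 0, "z": -0.13, "yaw": 0, "fingers": 1}, {"x": 0, "y": 0, "z": -0.18, "yaw": 0, "fingers": 1}, {"x": 0, "y": 0, "z": -0.18, "yaw": 0, "fingers": 1}]'

```text
time: 7.45
eef_pos: [0.4154, 0.0621, 0.2286]
tcp_rot: [-0.031, 0.999, -0.002, 0.011]
contact_force: [0.7, -0.3, 0.6]
opening: -0.001
finger_force: 0.0
```

```bash
python3 - <<'E'
from h import *
np.set_printoptions(precision=4,suppress=True)
s=ctrl.get_state();w=ctrl.read_camera("wrist")[:,:,::-1];t=ctrl.read_camera("top")[:,:,::-1];c=ctrl.read_camera("scene")[:,:,::-1]
for n,i in(("w7",w),("t7",t),("s7",c)):cv2.imwrite(f"pics/{n}.png",i)
print(s["eef_pos"],s["tcp_rot"])
f=lambda im,x,y,w,h,k:cv2.resize(im[y:y+h,x:x+w],None,fx=k,fy=k,interpolation=cv2.INTER_CUBIC)
cv2.imwrite("pics/c7.png",np.hstack([f(w,240,150,133,200,3),f(c,300,150,100,150,4)]))
for n,i in(("top",t),("wrist",w),("scene",c)):
    i=i.astype(int);m=(i[...,2]>150)&(i[...,1]>130)&(i[...,0]<70)
    k,l,st,ce=cv2.connectedComponentsWithStats(m.astype(np.uint8));print(n,[(st[j,4],ce[j].round(1)) for j in range(1,k) if st[j,4]>12])
E
```

```text
[0.4154 0.0621 0.2286] [-0.0306  0.9995 -0.0018  0.0114]
top [(np.int32(1590), array([202.3, 102. ]))]
wrist [(np.int32(181), array([327.7, 218.4]))]
scene []
```

View pics/c7.png

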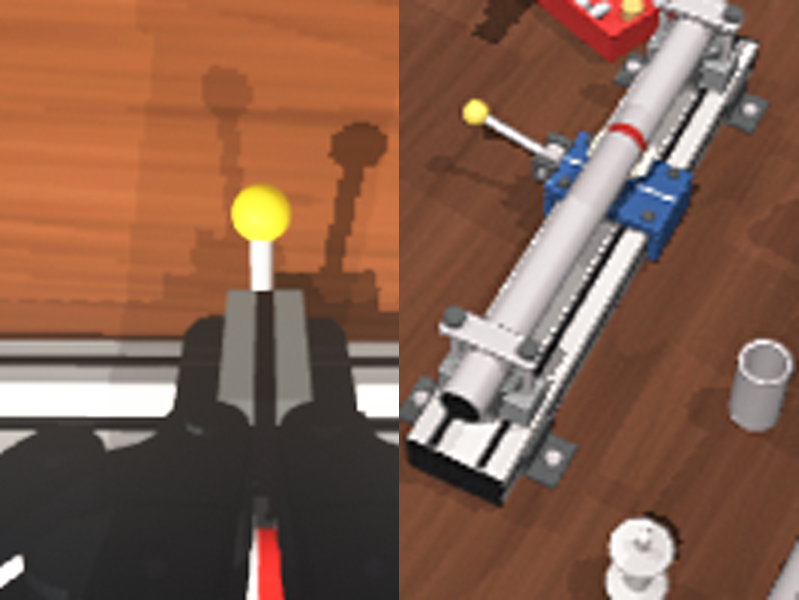

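```bash
python3 - <<'E'
from h import *
np.set_printoptions(precision=4,suppress=True)
s=ctrl.get_state();w=cam("wrist",s);c=cam("scene");p=(318.6,177.6)
k=tri([(w,(327.7,218.4)),(c,p)]);print("knob",k)
for th in(0,.1,.2): 
    z=.047+.075*np.sin(.25+th);print(th,z,atz(w,(327.7,218.4),z),atz(c,p,z))
print(s["eef_pos"],toTool(k-s["eef_pos"],s), R.from_quat(s["tcp_rot"]).as_matrix())
E
```

```text
knob [0.4517 0.0665 0.0576]
0 0.06555529694408922 [0.4456 0.0633 0.0656] [0.4576 0.0643 0.0656]
0.1 0.07271733555915885 [0.4428 0.0632 0.0727] [0.461  0.0589 0.0727]
0.2 0.07962241505834226 [0.44   0.063  0.0796] [0.4644 0.0536 0.0796]
[0.4102 0.0626 0.2189] [-0.0409  0.0015  0.1615] [[-0.9981 -0.0611  0.0044]
 [-0.0611  0.9981 -0.0009]
 [-0.0043 -0.0011 -1.    ]]
```

>>> move_arm --plan '[{"x": -0.049, "y": 0, "z": 0, "yaw": 0, "fingers": 1}, {"x": -0.049, "y": 0, "z": 0.04, "yaw": 0, "fingers": 1}, {"x": -0.049, "y": 0, "z": 0.08, "yaw": 0, "fingers": 1}, {"x": -0.049, "y": 0, "z": 0.115, "yaw": 0, "fingers": 1}, {"x": -0.049, "y": 0, "z": 0.115, "yaw": 0, "fingers": 1}]'

```text
time: 8.1
eef_pos: [0.4527, 0.0662, 0.0957]
tcp_rot: [-0.031, 1.0, 0.001, -0.007]
contact_force: [-0.2, 0.0, -0.3]
opening: -0.003
finger_force: 0.0
```

>>> move_arm --plan '[{"x": 0, "y": 0, "z": 0, "yaw": 0, "fingers": 1}, {"x": 0, "y": 0, "z": 0, "yaw": 0, "fingers": 1}]'

```text
time: 8.3
eef_pos: [0.4596, 0.0658, 0.1043]
tcp_rot: [-0.031, 1.0, -0.0, 0.002]
contact_force: [0.1, -0.9, 0.7]
opening: -0.001
finger_force: 0.0
```

```bash
python3 - <<'E'
from h import *
np.set_printoptions(precision=4,suppress=True)
s=ctrl.get_state();w=ctrl.read_camera("wrist").astype(int);print(s["eef_pos"],s["tcp_rot"],s["contact_force"])
cv2.imwrite("pics/w8.png",w[:,:,::-1])
m=(w[...,0]>150)&(w[...,1]>130)&(w[...,2]<70)
k,l,st,ce=cv2.connectedComponentsWithStats(m.astype(np.uint8))
c=cam("wrist",s)
for j in range(1,k):
    if st[j,4]>12: print(st[j],ce[j],[atz(c,ce[j],z) for z in(.0656,.070,.075)])
E
```

```text
[0.4596 0.0658 0.1043] [-0.0306  0.9995 -0.0002  0.0016] [ 0.0907 -0.8522  0.7143]
[308 218  32  28 269] [328.6468 226.3383] [array([0.455 , 0.0649, 0.0656]), array([0.4531, 0.0648, 0.07  ]), array([0.451 , 0.0646, 0.075 ])][ WARN:0@1.243] global loadsave.cpp:1063 imwrite_ Unsupported depth image for selected encoder is fallbacked to CV_8U.
```

>>> move_arm --plan '[{"x": 0, "y": 0, "z": 0.012, "yaw": 0, "fingers": 1}, {"x": 0, "y": 0, "z": 0.022, "yaw": 0, "fingers": 1}, {"x": 0, "y": 0, "z": 0.028, "yaw": 0, "fingers": 1}, {"x": 0, "y": 0, "z": 0.031, "yaw": 0, "fingers": 1}, {"x": 0, "y": 0, "z": 0.031, "yaw": 0, "fingers": 1}]'

```text
time: 8.85
eef_pos: [0.458, 0.0658, 0.0751]
tcp_rot: [-0.031, 1.0, -0.0, -0.003]
contact_force: [-14.4, -1.3, 26.5]
opening: -0.0
finger_force: 13.5
```

The knob was pressed with 26 N, so the lever is hard down. Now retreat upward and recheck.

>>> move_arm --plan '[{"x": 0, "y": 0, "z": -0.04, "yaw": 0, "fingers": 1}, {"x": 0, "y": 0, "z": -0.09, "yaw": 0, "fingers": 0.5}, {"x": 0, "y": 0, "z": -0.14, "yaw": 0, "fingers": 0}, {"x": 0, "y": 0, "z": -0.17, "yaw": 0, "fingers": 0}, {"x": 0, "y": 0, "z": -0.17, "yaw": 0, "fingers": 0}]'

```text
time: 9.35
eef_pos: [0.4612, 0.0657, 0.2472]
tcp_rot: [-0.031, 1.0, -0.001, 0.006]
contact_force: [0.5, 0.4, -0.3]
opening: 0.68
finger_force: 0.0
```

>>> move_arm --plan '[{"x": 0, "y": 0, "z": 0, "yaw": 0, "fingers": 0}, {"x": 0, "y": 0, "z": 0, "yaw": 0, "fingers": 0}]'

```text
time: 9.55
eef_pos: [0.4571, 0.066, 0.2392]
tcp_rot: [-0.031, 1.0, 0.0, -0.002]
contact_force: [0.6, -0.2, -0.7]
opening: 0.995
finger_force: 0.0
```

```bash
python3 - <<'E'
from h import *
np.set_printoptions(precision=4,suppress=True)
s=ctrl.get_state();w=ctrl.read_camera("wrist")[:,:,::-1];cv2.imwrite("pics/w9.png",w)
print(s["eef_pos"],s["tcp_rot"])
cv2.imwrite("pics/c9.png",cv2.resize(w[170:330,240:420],(675,600),interpolation=cv2.INTER_CUBIC))
t=cam("top");sc=cam("scene");c=lambda x,y:((x+.5)/4-.5+235,(y+.5)/4-.5+145)
s1=dict(eef_pos=[.4693,-.0608,.2313],tcp_rot=[-.0286,.9996,-.0002,0])
L=[(t,c(740,236)),(sc,(249.0,248.6)),(cam("wrist",s1),(36/1.25,236/1.25))]
print("cap",tri(L),[atz(*l,.138) for l in L])
for n,p,z in(("big",(406,244),.09),("pink",(454,220),.08)): print(n,atz(t,p,z))
E
```

```text
[0.4571 0.066  0.2392] [-0.0306  0.9995  0.0002 -0.0019]
cap [ 0.4669 -0.3108  0.1398] [array([ 0.4673, -0.3104,  0.138 ]), array([ 0.4659, -0.3106,  0.138 ]), array([ 0.4677, -0.3134,  0.138 ])]
big [ 0.341 -0.269  0.09 ]
pink [ 0.4169 -0.4357  0.08  ]
```

View pics/c9.png

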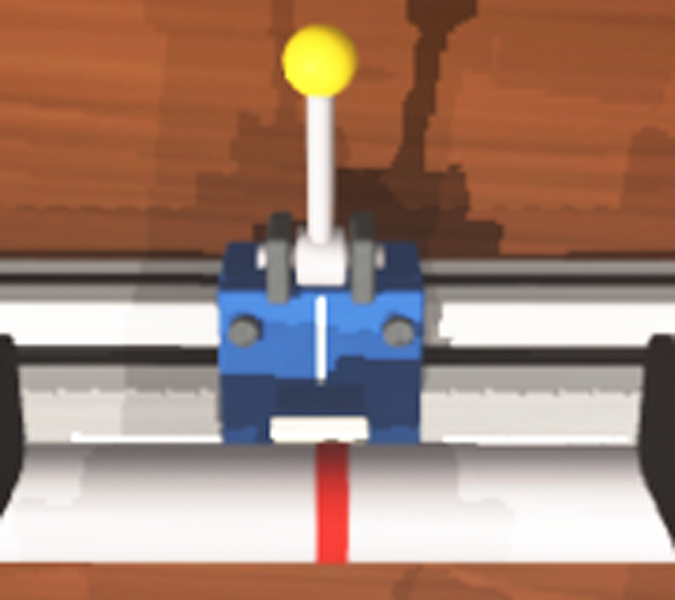

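In this crop the lever is down, with the white line at column 320 and the saddle centre at 319. The red band centre is at 332 and the camera axis at 330, so the steady seems to have shifted by some mm. Working that out.

```bash
python3 - <<'E'
from h import *
np.set_printoptions(precision=4,suppress=True)
u=np.array([-.0612,.998]);x=np.array([.998,.0612])
def ev(s,pts):
    c=cam("wrist",s)
    for n,p,z in pts:
        q=atz(c,p,z);print(n,q,"u",q[:2]@u,"x",q[:2]@x)
f=lambda X,Y:((X+.5)/3.75-.5+240,(Y+.5)/3.75-.5+170)
ev(None,[("band",f(332.5,500),.1125),("band2",f(331.5,455),.105),("saddle",f(319,430),.0775),("line a",f(320.5,300),.06),("line b",f(320,380),.06),("knob",f(320,62),.066),("steadyL",f(218,330),.06),("steadyR",f(424,330),.06)])
g=lambda X,Y:((X+.5)/3.636-.5+220,(Y+.5)/3.636-.5+240)
# c3 view pre-nudge
print("c3");ev(dict(eef_pos=[.5111,.0689,.0936],tcp_rot=[-.0302,.9995,.0003,-.0008]),[("band",g(398,408),.105),("saddle",g(393,372),.0775),("line",g(393,235),.06)])
E
```

```text
band [0.5797 0.0728 0.1125] u 0.03715397800244232 x 0.5830167440296935
band2 [0.5696 0.0719 0.105 ] u 0.03688770352462394 x 0.5728814072250629
saddle [0.5797 0.0685 0.0775] u 0.03287214050408855 x 0.5827053250404463
line a [0.5421 0.0667 0.06  ] u 0.03339121556023728 x 0.5450815890166794
line b [0.5719 0.0682 0.06  ] u 0.033081399138525924 x 0.5749507110017203
knob [0.4601 0.062  0.066 ] u 0.03368101623948078 x 0.46299651475273107
steadyL [0.5551 0.0335 0.06  ] u -0.0005423991144548404 x 0.5560269063993614
steadyR [0.5511 0.1015 0.06  ] u 0.06755697561547955 x 0.5561787446873874
c3
band [0.5625 0.0715 0.105 ] u 0.03696235363706191 x 0.5657894335417779
saddle [0.5819 0.0719 0.0775] u 0.03613776971685516 x 0.5851735304023356
line [0.5648 0.0709 0.06  ] u 0.03619038618505448 x 0.5680457449702425
```

The band is at u=0.0370 along the rail and the steady at 0.0333, so the slip-off dragged it about 3.7 mm. I'll re-grip, free, re-slide and lock again.

>>> move_arm --plan '[{"x": -0.002, "y": -0.003, "z": 0.05, "yaw": 0, "fingers": 0}, {"x": -0.002, "y": -0.003, "z": 0.1, "yaw": 0, "fingers": 0}, {"x": -0.002, "y": -0.003, "z": 0.15, "yaw": 0, "fingers": 0}, {"x": -0.002, "y": -0.003, "z": 0.185, "yaw": 0, "fingers": 0}, {"x": -0.002, "y": -0.003, "z": 0.198, "yaw": 0, "fingers": 0}]'

```text
time: 10.1
eef_pos: [0.4555, 0.0634, 0.0378]
tcp_rot: [-0.031, 1.0, 0.001, -0.006]
contact_force: [0.0, -0.4, -0.4]
opening: 1.003
finger_force: 0.0
```

>>> move_arm --plan '[{"x": 0, "y": 0, "z": 0, "yaw": 0, "fingers": 0.5}, {"x": 0, "y": 0, "z": 0, "yaw": 0, "fingers": 1}, {"x": 0, "y": 0, "z": 0, "yaw": 0, "fingers": 1}, {"x": 0, "y": 0, "z": 0, "yaw": 0, "fingers": 1}, {"x": 0, "y": 0, "z": 0, "yaw": 0, "fingers": 1}]' --force 40

```text
time: 10.6
eef_pos: [0.4619, 0.063, 0.0454]
tcp_rot: [-0.031, 1.0, -0.0, 0.002]
contact_force: [-1.2, 0.3, 4.3]
opening: 0.231
finger_force: 38.9
```

>>> move_arm --plan '[{"x": 0, "y": 0, "z": 0, "yaw": 0, "fingers": 1}, {"x": 0, "y": 0, "z": 0, "yaw": 0, "fingers": 1}]'

```text
time: 10.8
eef_pos: [0.4619, 0.063, 0.0453]
tcp_rot: [-0.031, 1.0, -0.0, 0.002]
contact_force: [-1.0, 0.2, 6.8]
opening: 0.229
finger_force: 38.8
```

>>> move_arm --plan '[{"x": 0, "y": 0, "z": 0, "yaw": 0, "fingers": 0.65}, {"x": 0, "y": 0, "z": 0.004, "yaw": 0, "fingers": 0.65}, {"x": 0, "y": 0, "z": 0.004, "yaw": 0, "fingers": 1}, {"x": 0, "y": 0, "z": 0.004, "yaw": 0, "fingers": 1}, {"x": 0, "y": 0, "z": 0.004, "yaw": 0, "fingers": 1}]'

```text
time: 11.3
eef_pos: [0.4598, 0.063, 0.0389]
tcp_rot: [-0.031, 1.0, -0.0, -0.001]
contact_force: [-0.7, -1.6, -1.0]
opening: 0.229
finger_force: 39.0
```

>>> move_arm --plan '[{"x": -0.0045, "y": 0, "z": -0.0127, "yaw": 0, "fingers": 1}, {"x": -0.0108, "y": 0, "z": -0.0238, "yaw": 0, "fingers": 1}, {"x": -0.0194, "y": 0, "z": -0.0342, "yaw": 0, "fingers": 1}, {"x": -0.029, "y": 0, "z": -0.0425, "yaw": 0, "fingers": 1}, {"x": -0.0407, "y": 0, "z": -0.0493, "yaw": 0, "fingers": 1}]'

```text
time: 11.8
eef_pos: [0.5005, 0.0656, 0.0896]
tcp_rot: [-0.031, 1.0, -0.0, -0.002]
contact_force: [-3.3, -1.5, -4.4]
opening: 0.227
finger_force: 39.1
```

>>> move_arm --plan '[{"x": 0, "y": 0.0015, "z": 0, "yaw": 0, "fingers": 1}, {"x": 0, "y": 0.003, "z": 0, "yaw": 0, "fingers": 1}, {"x": 0, "y": 0.004, "z": 0, "yaw": 0, "fingers": 1}, {"x": 0, "y": 0.004, "z": 0, "yaw": 0, "fingers": 1}, {"x": 0, "y": 0.004, "z": 0, "yaw": 0, "fingers": 1}]'

```text
time: 12.3
eef_pos: [0.5013, 0.0696, 0.0897]
tcp_rot: [-0.031, 1.0, 0.0, 0.001]
contact_force: [-1.0, -0.4, 5.6]
opening: 0.232
finger_force: 40.4
```

```bash
python3 - <<'E'
from cen import *
seg("w10");im=cv2.imread("pics/w10.png")
cv2.imwrite("pics/c10.png",cv2.resize(im[240:400,220:440],(800,582),interpolation=cv2.INTER_CUBIC))
E
```

```text
[0.50129748 0.06964559 0.08974759] [-1.01376814 -0.43756557  5.55205263]
red None saddle None line (np.int64(321), np.int64(334), np.float64(327.61), 36)
```

View pics/c10.png

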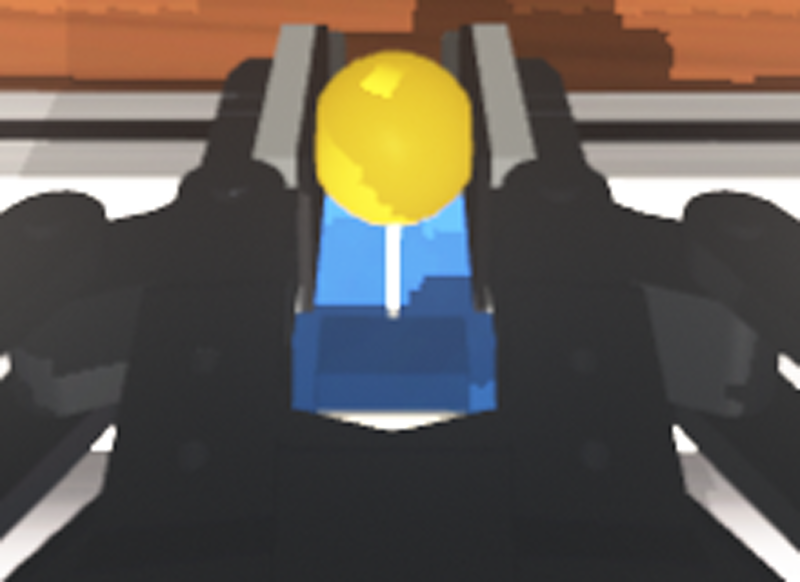

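The band is hidden here by the gripper; the line is at crop column 393. Checking the steady against the known band u=0.0370.

```bash
python3 - <<'E'
from h import *
u=np.array([-.0612,.998]);s=ctrl.get_state();c=cam("wrist",s)
g=lambda X,Y:((X+.5)/3.636-.5+220,(Y+.5)/3.636-.5+240)
print(s["eef_pos"],s["eef_pos"][:2]@u,[atz(c,g(393,y),.06)[:2]@u for y in(235,300)],[atz(c,g(393,415),.0775)[:2]@u])
E
```

```text
[0.50118366 0.06964075 0.08968997] 0.03882902335227448 [np.float64(0.037567276613425765), np.float64(0.037539846788325754)] [np.float64(0.03752383678129727)]
```

>>> move_arm --plan '[{"x": 0.0117, "y": 0, "z": 0.0068, "yaw": 0, "fingers": 1}, {"x": 0.0213, "y": 0, "z": 0.0151, "yaw": 0, "fingers": 1}, {"x": 0.0299, "y": 0, "z": 0.0255, "yaw": 0, "fingers": 1}, {"x": 0.0362, "y": 0, "z": 0.0366, "yaw": 0, "fingers": 1}, {"x": 0.0407, "y": 0, "z": 0.0493, "yaw": 0, "fingers": 1}]'

```text
time: 12.85
eef_pos: [0.4602, 0.0671, 0.0391]
tcp_rot: [-0.031, 1.0, 0.0, 0.001]
contact_force: [0.3, 2.3, 39.1]
opening: 0.225
finger_force: 45.1
```

>>> move_arm --plan '[{"x": 0.001, "y": 0, "z": 0.005, "yaw": 0, "fingers": 1}, {"x": 0.001, "y": 0, "z": 0.005, "yaw": 0, "fingers": 1}, {"x": 0.001, "y": 0, "z": 0.005, "yaw": 0, "fingers": 1}]'

```text
time: 13.15
eef_pos: [0.4604, 0.067, 0.0348]
tcp_rot: [-0.031, 1.0, -0.0, 0.001]
contact_force: [4.1, 2.1, 6.9]
opening: 0.231
finger_force: 44.8
```

>>> move_arm --plan '[{"x": 0, "y": 0, "z": -0.004, "yaw": 0, "fingers": 0.5}, {"x": 0, "y": 0, "z": -0.004, "yaw": 0, "fingers": 0}, {"x": 0, "y": 0, "z": -0.004, "yaw": 0, "fingers": 0}, {"x": 0, "y": 0, "z": -0.04, "yaw": 0, "fingers": 0}, {"x": 0, "y": 0, "z": -0.09, "yaw": 0, "fingers": 0}]'

```text
time: 13.65
eef_pos: [0.455, 0.0672, 0.121]
tcp_rot: [-0.03, 1.0, 0.001, -0.006]
contact_force: [0.9, 0.6, -0.1]
opening: 1.005
finger_force: 0.0
```

>>> move_arm --plan '[{"x": 0, "y": 0, "z": -0.05, "yaw": 0, "fingers": 0}, {"x": 0, "y": 0, "z": -0.1, "yaw": 0, "fingers": 0}, {"x": 0, "y": 0, "z": -0.11, "yaw": 0, "fingers": 0}, {"x": 0, "y": 0, "z": -0.11, "yaw": 0, "fingers": 0}, {"x": 0, "y": 0, "z": -0.11, "yaw": 0, "fingers": 0}]'

```text
time: 14.15
eef_pos: [0.4579, 0.067, 0.2322]
tcp_rot: [-0.031, 1.0, 0.0, -0.002]
contact_force: [0.5, -1.5, -0.2]
opening: 1.001
finger_force: 0.0
```

```bash
python3 - <<'E'
from h import *
np.set_printoptions(precision=4,suppress=True)
s=ctrl.get_state();w=ctrl.read_camera("wrist")[:,:,::-1];cv2.imwrite("pics/w11.png",w)
t=ctrl.read_camera("scene")[:,:,::-1];cv2.imwrite("pics/s11.png",t)
print(s["eef_pos"],s["tcp_rot"],s["contact_force"])
a=cv2.resize(w[170:330,260:400],(525,600),interpolation=cv2.INTER_CUBIC)
b=cv2.resize(t[150:230,290:345],(275,400),interpolation=cv2.INTER_CUBIC)
cv2.imwrite("pics/c11.png",np.hstack([a,np.pad(b,((0,200),(0,0),(0,0)))]))
E
```

```text
[0.4579 0.067  0.2322] [-0.0305  0.9995  0.0002 -0.002 ] [ 0.4571 -1.489  -0.1988]
```

View pics/c11.png

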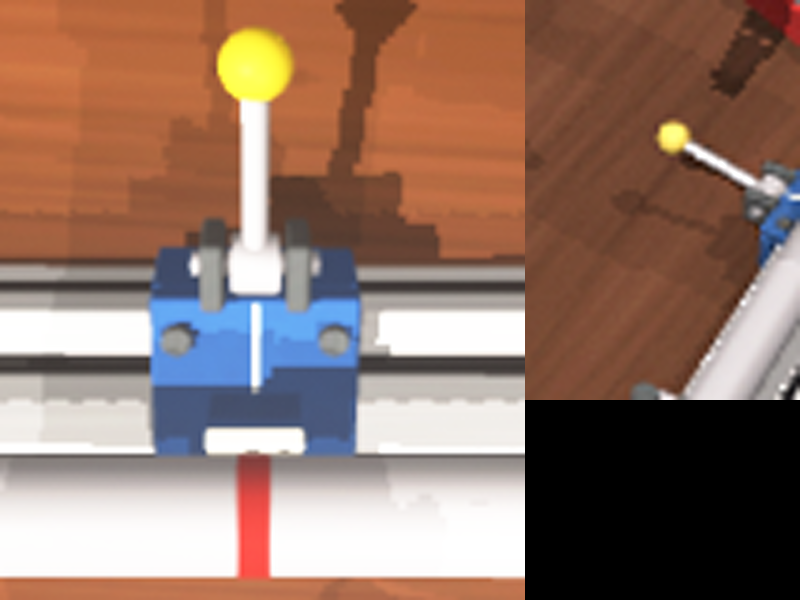

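Line 256, saddle 254.5 and band 254 px: the steady is directly under the band, and the knob is low with the lever down. Next I'll compute the tube axis from the silhouettes and the moves to the gauge.

```bash
python3 - <<'E'
from h import *
from scipy.optimize import brentq
np.set_printoptions(precision=4,suppress=True)
u=np.array([-.0612,.998,0]);x=np.array([.998,.0612,0])
def ax(c,p,side):
    o,d=ray(c,p);ox,oz=o@x,o[2];dx,dz=d@x,d[2];n=np.hypot(dx,dz)
    # signed dist of axis point from ray
    f=lambda X:((X-ox)*dz-(.095-oz)*dx)/n
    r=[brentq(lambda X:f(X)-sg*.0175,.3,.9) for sg in(1,-1)]
    return sorted(r)
s=ctrl.get_state();w=cam("wrist",s);g=lambda X,Y:((X+.5)/3.75-.5+260,(Y+.5)/3.75-.5+170)
print("wrist near edge",ax(w,g(254,456),0),"far",ax(w,g(254,578),0))
t=cam("top");c=lambda X,Y:((X+.5)/4-.5+235,(Y+.5)/4-.5+145)
print("top far",ax(t,c(259,84),0),"near",ax(t,c(259,124),0))
q=atz(w,g(254,500),.1125);print("band u",q@u,"tcp",s["eef_pos"],s["eef_pos"]@u,s["eef_pos"]@x)
im=cv2.imread("pics/w11.png").astype(int)
m=(im[...,2]>120)&(im[...,1]<110)&(im[...,0]<110)&(im[...,2]-im[...,1]>90)
k,l,st,ce=cv2.connectedComponentsWithStats(m.astype(np.uint8));print([(st[j],ce[j]) for j in range(1,k) if st[j,4]>80])
# moves to above gauge
d=np.array([.467,-.311,.245])-s["eef_pos"];print("tool delta to gauge",toTool(d,s))
E
```

```text
wrist near edge [0.5537424659787703, 0.5964632434273672] far [0.5963994376739095, 0.6425408452838648]
top far [0.5978491938134116, 0.6337691211335452] near [0.5637144666627494, 0.5994564124360737]
band u 0.03722036616433161 tcp [0.4575 0.0671 0.2313] 0.03892544012922877 0.46070927304570425
[(array([ 445,  129,  130,  119, 8102], dtype=int32), array([510.2062, 187.2828])), (array([324, 296,   8,  29, 217], dtype=int32), array([327.2581, 309.7097])), (array([380, 353,  18,  14, 126], dtype=int32), array([387.6984, 358.746 ]))]
tool delta to gauge [ 0.0137 -0.3779 -0.0139]
```

>>> move_arm --plan '[{"x": 0.003, "y": -0.04, "z": 0, "yaw": 0, "fingers": 0}, {"x": 0.006, "y": -0.09, "z": 0, "yaw": 0, "fingers": 0}, {"x": 0.009, "y": -0.14, "z": 0, "yaw": 0, "fingers": 0}, {"x": 0.01, "y": -0.189, "z": 0, "yaw": 0, "fingers": 0}, {"x": 0.01, "y": -0.189, "z": 0, "yaw": 0, "fingers": 0}]'

```text
time: 14.75
eef_pos: [0.4597, -0.1267, 0.2322]
tcp_rot: [-0.027, 1.0, 0.0, -0.002]
contact_force: [-0.5, 0.6, 0.2]
opening: 1.003
finger_force: 0.0
```

>>> move_arm --plan '[{"x": 0.004, "y": -0.05, "z": 0, "yaw": 0, "fingers": 0}, {"x": 0.004, "y": -0.1, "z": 0, "yaw": 0, "fingers": 0}, {"x": 0.004, "y": -0.15, "z": 0, "yaw": 0, "fingers": 0}, {"x": 0.004, "y": -0.189, "z": 0, "yaw": 0, "fingers": 0}, {"x": 0.004, "y": -0.189, "z": 0, "yaw": 0, "fingers": 0}]'

```text
time: 15.25
eef_pos: [0.4676, -0.3141, 0.2319]
tcp_rot: [-0.028, 1.0, 0.001, -0.001]
contact_force: [0.7, 0.2, -1.2]
opening: 1.002
finger_force: 0.0
```

>>> move_arm --plan '[{"x": 0, "y": 0, "z": 0, "yaw": 0, "fingers": 0}, {"x": 0, "y": 0, "z": 0, "yaw": 0, "fingers": 0}]'

```text
time: 15.45
eef_pos: [0.468, -0.3094, 0.233]
tcp_rot: [-0.031, 1.0, 0.001, -0.001]
contact_force: [-1.3, -0.6, -0.5]
opening: 0.997
finger_force: 0.0
```

```bash
python3 - <<'E'
from h import *
np.set_printoptions(precision=4,suppress=True)
s=ctrl.get_state();im=ctrl.read_camera("wrist")[:,:,::-1];cv2.imwrite("pics/w12.png",im);w=cam("wrist",s)
print(s["eef_pos"],s["tcp_rot"])
h=cv2.cvtColor(im,cv2.COLOR_BGR2HSV).astype(int)
print("pred cap",proj(w,(.467,-.311,.138)),"collar",proj(w,(.467,-.311,.068)))
for n,m in(("green",(h[...,0]>50)&(h[...,0]<80)&(h[...,1]>120)&(h[...,2]>60)),("orange",(h[...,0]>=4)&(h[...,0]<16)&(h[...,1]>190)&(h[...,2]>100)),("wood",(h[...,0]>12)&(h[...,0]<26)&(h[...,1]>60)&(h[...,1]<150)&(h[...,2]>150))):
    k,l,st,ce=cv2.connectedComponentsWithStats(m.astype(np.uint8));print(n,[(st[j].tolist(),ce[j].round(1).tolist()) for j in range(1,k) if st[j,4]>30][:8])
E
```

```text
[ 0.468  -0.3094  0.233 ] [-0.0312  0.9995  0.0013 -0.001 ]
pred cap [326.9965 204.7291] collar [326.9985 184.1475]
green [([319, 199, 12, 13, 113], [324.4, 205.0])]
orange [([312, 175, 26, 27, 235], [322.3, 186.4])]
wood [([328, 0, 104, 109, 4839], [372.9, 56.1]), ([335, 13, 22, 3, 33], [344.4, 13.9]), ([296, 152, 61, 59, 1706], [327.4, 172.7]), ([155, 208, 66, 67, 1139], [185.6, 237.5]), ([239, 296, 34, 40, 445], [255.8, 316.6])]
```

Green cap dot at (324.4,205) versus the predicted (327,204.7), so the gauge is about 2-3 mm further to -y. Descend and grip.

>>> move_arm --plan '[{"x": 0.001, "y": -0.003, "z": 0.05, "yaw": 0, "fingers": 0}, {"x": 0.001, "y": -0.003, "z": 0.1, "yaw": 0, "fingers": 0}, {"x": 0.001, "y": -0.003, "z": 0.14, "yaw": 0, "fingers": 0}, {"x": 0.001, "y": -0.003, "z": 0.157, "yaw": 0, "fingers": 0}, {"x": 0.001, "y": -0.003, "z": 0.157, "yaw": 0, "fingers": 0}]'

```text
time: 16.0
eef_pos: [0.4656, -0.3107, 0.0738]
tcp_rot: [-0.031, 0.999, 0.003, -0.003]
contact_force: [0.6, 0.1, -0.4]
opening: 1.001
finger_force: 0.0
```

>>> move_arm --plan '[{"x": 0, "y": 0, "z": 0, "yaw": 0, "fingers": 0.5}, {"x": 0, "y": 0, "z": 0, "yaw": 0, "fingers": 1}, {"x": 0, "y": 0, "z": 0, "yaw": 0, "fingers": 1}, {"x": 0, "y": 0, "z": 0, "yaw": 0, "fingers": 1}, {"x": 0, "y": 0, "z": 0, "yaw": 0, "fingers": 1}]' --force 50

```text
time: 16.5
eef_pos: [0.4682, -0.3144, 0.0791]
tcp_rot: [-0.03, 1.0, -0.0, 0.001]
contact_force: [-1.2, 0.9, 5.3]
opening: 0.281
finger_force: 48.7
```

>>> move_arm --plan '[{"x": 0, "y": 0, "z": 0, "yaw": 0, "fingers": 1}, {"x": 0, "y": 0, "z": 0, "yaw": 0, "fingers": 1}]'

```text
time: 16.7
eef_pos: [0.4681, -0.3144, 0.0791]
tcp_rot: [-0.03, 1.0, -0.0, 0.001]
contact_force: [0.5, 2.9, 5.1]
opening: 0.278
finger_force: 48.7
```

>>> move_arm --plan '[{"x": 0, "y": 0, "z": -0.02, "yaw": 0, "fingers": 1}, {"x": 0, "y": 0, "z": -0.055, "yaw": 0, "fingers": 1}, {"x": 0, "y": 0, "z": -0.1, "yaw": 0, "fingers": 1}, {"x": 0, "y": 0, "z": -0.14, "yaw": 0, "fingers": 1}, {"x": 0, "y": 0, "z": -0.17, "yaw": 0, "fingers": 1}]'

```text
time: 17.2
eef_pos: [0.4677, -0.3147, 0.2502]
tcp_rot: [-0.031, 1.0, -0.001, 0.001]
contact_force: [-0.8, 1.0, -1.3]
opening: 0.279
finger_force: 49.3
```

>>> move_arm --plan '[{"x": 0, "y": 0.02, "z": 0, "yaw": 0, "fingers": 1}, {"x": 0, "y": 0.06, "z": 0, "yaw": 0, "fingers": 1}, {"x": 0, "y": 0.105, "z": 0, "yaw": 0, "fingers": 1}, {"x": 0, "y": 0.15, "z": 0, "yaw": 0, "fingers": 1}, {"x": 0, "y": 0.19, "z": 0, "yaw": 0, "fingers": 1}]'

```text
time: 17.7
eef_pos: [0.4541, -0.1217, 0.245]
tcp_rot: [-0.031, 1.0, 0.001, -0.002]
contact_force: [0.5, -0.4, -2.1]
opening: 0.281
finger_force: 49.4
```

>>> move_arm --plan '[{"x": 0, "y": 0.04, "z": 0, "yaw": 0, "fingers": 1}, {"x": 0, "y": 0.085, "z": 0, "yaw": 0, "fingers": 1}, {"x": 0, "y": 0.13, "z": 0, "yaw": 0, "fingers": 1}, {"x": 0, "y": 0.17, "z": 0, "yaw": 0, "fingers": 1}, {"x": 0, "y": 0.19, "z": 0, "yaw": 0, "fingers": 1}]'

```text
time: 18.2
eef_pos: [0.442, 0.0683, 0.2452]
tcp_rot: [-0.032, 0.999, 0.001, -0.002]
contact_force: [0.4, -0.1, -0.9]
opening: 0.28
finger_force: 49.5
```

>>> move_arm --plan '[{"x": -0.03, "y": 0, "z": 0, "yaw": 0, "fingers": 1}, {"x": -0.07, "y": 0, "z": 0, "yaw": 0, "fingers": 1}, {"x": -0.11, "y": 0, "z": 0, "yaw": 0, "fingers": 1}, {"x": -0.14, "y": 0, "z": 0, "yaw": 0, "fingers": 1}, {"x": -0.149, "y": 0, "z": 0, "yaw": 0, "fingers": 1}]'

```text
time: 18.7
eef_pos: [0.5936, 0.0747, 0.2446]
tcp_rot: [-0.031, 1.0, 0.0, -0.002]
contact_force: [-0.1, 0.2, -1.8]
opening: 0.279
finger_force: 49.5
```

>>> move_arm --plan '[{"x": 0, "y": 0, "z": 0, "yaw": 0, "fingers": 1}, {"x": 0, "y": 0, "z": 0, "yaw": 0, "fingers": 1}, {"x": 0, "y": 0, "z": 0, "yaw": 0, "fingers": 1}]'

```text
time: 19.0
eef_pos: [0.5915, 0.0743, 0.2471]
tcp_rot: [-0.031, 1.0, 0.0, -0.001]
contact_force: [0.0, 0.6, -0.9]
opening: 0.28
finger_force: 49.5
```

```bash
python3 - <<'E'
from h import *
np.set_printoptions(precision=4,suppress=True)
s=ctrl.get_state()
I={}
for n in("wrist","scene","top"): I[n]=ctrl.read_camera(n)[:,:,::-1];cv2.imwrite(f"pics/{n}13.png",I[n])
print(s["eef_pos"],s["tcp_rot"],s["contact_force"],s["opening"])
M=R.from_quat(s["tcp_rot"]).as_matrix();tip=s["eef_pos"]+M@[0,0,.0721];print("tip",tip,"tool z",M[:,2])
for n in I:
    c=cam(n,s);print(n,"tip",proj(c,tip),"band pred",proj(c,(.594,.0745,.1125)),"cap",proj(c,tip-.131*M[:,2]))
    im=I[n].astype(int);m=(im[...,2]>90)&(im[...,1]<70)&(im[...,0]<70)&(im[...,2]-im[...,1]>70)
    k,l,st,ce=cv2.connectedComponentsWithStats(m.astype(np.uint8));print("red",[(st[j].tolist(),ce[j].round(1).tolist()) for j in range(1,k) if st[j,4]>5][:8])
    h=cv2.cvtColor(I[n],cv2.COLOR_BGR2HSV).astype(int)
    m=(h[...,0]>=4)&(h[...,0]<16)&(h[...,1]>190)&(h[...,2]>120)
    k,l,st,ce=cv2.connectedComponentsWithStats(m.astype(np.uint8));print("orange",[(st[j].tolist(),ce[j].round(1).tolist()) for j in range(1,k) if st[j,4]>20][:8])
E
```

```text
[0.5915 0.0743 0.2471] [-0.0306  0.9995  0.     -0.0006] [ 0.0079  0.6033 -0.8715] 0.27978358783441415
tip [0.5915 0.0743 0.175 ] tool z [-0.0012  0.     -1.    ]
wrist tip [329.2252 215.2559] band pred [328.9469 195.3259] cap [330.9212 345.009 ]
red [([455, 0, 144, 140, 10082], [526.6, 67.9]), ([324, 175, 9, 32, 281], [328.1, 190.3]), ([314, 274, 3, 9, 11], [314.7, 278.5]), ([331, 275, 4, 3, 8], [332.5, 275.8]), ([384, 276, 18, 12, 83], [391.6, 280.2]), ([298, 288, 60, 35, 509], [326.7, 301.2]), ([407, 353, 9, 19, 74], [411.3, 362.8])]
orange [([534, 0, 31, 17, 31], [549.0, 7.8]), ([566, 17, 22, 12, 22], [576.5, 22.7]), ([498, 94, 16, 19, 42], [503.7, 103.5]), ([324, 232, 22, 10, 34], [333.8, 234.9]), ([303, 240, 52, 51, 1070], [321.3, 265.3]), ([297, 288, 61, 36, 729], [327.7, 300.0])]
scene tip [356.8164 168.2681] band pred [356.3474 181.9656] cap [359.7123 136.384 ]
red [([332, 132, 22, 34, 315], [342.9, 147.8]), ([361, 150, 4, 10, 16], [362.9, 154.6]), ([410, 178, 24, 22, 380], [421.5, 189.2]), ([353, 181, 9, 6, 15], [357.3, 182.9]), ([407, 205, 20, 10, 65], [415.2, 211.5])]
orange []
top tip [299.0334 166.4342] band pred [299.6791 169.8494] cap [297.3092 156.3263]
red [([261, 108, 21, 20, 200], [270.6, 117.6]), ([220, 194, 37, 41, 860], [238.0, 214.4])]
orange [([232, 210, 8, 8, 25], [235.7, 213.2])]
```

>>> move_arm --plan '[{"x": -0.0025, "y": 0.0005, "z": 0.02, "yaw": 0, "fingers": 1}, {"x": -0.0025, "y": 0.0005, "z": 0.04, "yaw": 0, "fingers": 1}, {"x": -0.0025, "y": 0.0005, "z": 0.052, "yaw": 0, "fingers": 1}, {"x": -0.0025, "y": 0.0005, "z": 0.055, "yaw": 0, "fingers": 1}, {"x": -0.0025, "y": 0.0005, "z": 0.055, "yaw": 0, "fingers": 1}]'

```text
time: 19.65
eef_pos: [0.5952, 0.0748, 0.1924]
tcp_rot: [-0.031, 1.0, 0.0, -0.0]
contact_force: [-0.0, -0.3, -1.7]
opening: 0.279
finger_force: 49.5
```

```bash
python3 - <<'E'
from h import *
np.set_printoptions(precision=4,suppress=True)
s=ctrl.get_state()
I={}
for n in("wrist","scene"): I[n]=ctrl.read_camera(n)[:,:,::-1];cv2.imwrite(f"pics/{n}14.png",I[n])
print(s["eef_pos"],s["tcp_rot"],s["contact_force"])
M=R.from_quat(s["tcp_rot"]).as_matrix();tip=s["eef_pos"]+M@[0,0,.0721];print("tip",tip)
for n in I:
    c=cam(n,s);p=proj(c,tip);print(n,"tip",p,"8mm above",proj(c,tip+[0,0,.01]))
    x0,y0=int(p[0])-14,int(p[1])-14
    h=cv2.cvtColor(I[n],cv2.COLOR_BGR2HSV);b=I[n]
    def ch(v):
        H,S,V=map(int,v)
        if S>120 and (H<6 or H>174):return "R"
        if 12<=H<=32 and S>60:return "b"
        if H<12 and S>110:return "w"
        return "#" if V<60 else ("+" if V<140 else ("-" if V<210 else "."))
    print(x0,y0)
    for y in range(y0,y0+30):print(y,"".join(ch(h[y,x]) for x in range(x0,x0+30)))
E
```

```text
[0.5952 0.0748 0.1924] [-0.0306  0.9995  0.     -0.0003] [-0.0393 -0.2696 -1.7015]
tip [0.5952 0.0748 0.1203]
wrist tip [329.2258 215.2572] 8mm above [329.288  219.9733]
315 201
201 .......RRRRRRRRRRRR..........-
202 .......RRRRRRRRRRRR.......----
203 .......RRRRRRRRRRRR......-----
204 .......RRRRRRRRRRRR-----------
205 .......RRRRRRRRRRRR-----------
206 .......RRRRRRRRRRRR-----------
207 .......wRRRRRRRRRRR-----------
208 ........RRRRRRRRRRR-----------
209 .......wRRRRRRRRRRR-----------
210 ........RRRwbbwwwRR-----------
211 ........RR-b+++++RR-----------
212 .......-++++++++++++----------
213 ......-+++++++++++++++--------
214 .....-++++++++++++++++-.------
215 ...--++++++++++++++++++-------
216 ..--++++++++++++++++++++-...--
217 ..--+++++++++++++++++++++-..--
218 .---++++++++++++++++++++++....
219 .---++++++++++++++++++++++-...
220 ----++++++++++++++++++++++-...
221 ---+++++###########+++++++-...
222 --++##################+++++-..
223 ++#######################++---
224 +###########################+-
225 #############################+
226 ##############################
227 ########
[... 545 characters left out ...]

176 wwwwwwwwwwww+---+++++++--++---
177 wwwwwwwwwwww----+++++----+----
178 wwwwwwwwwww-----++++----++---+
179 wwwwwwwwww+---bb+++-.---+----+
180 wwwwwwwwww----bb--+----++---+#
181 wwwwwwwww--RRRRR...---++----+#
182 www+-++w-.-RRRRRRR----+----+#+
183 +w+--+++.----..RRRR--+----+##.
184 +++--++.----....wRR--+----+#-.
185 +++--+-.---.....-RRR+---.-#+..
186 ++----.---......--RR-..-++#-..
187 ----------.....----+-...+#+...
188 ---------......---+...-+##....
189 -..--+--......---++..-++#+....
190 --------.....----+-..+++--....
191 -------......---+...-++---+++-
192 ---+--......-----...++---++++-
193 +-+---......---+.-++++----+++-
194 +++--......----++++++---------
195 ++---.....----++++------------
```

Text crop of the wrist picture: band columns 322-333 (centre 328), nose centre about column 328.7, tip row as predicted. So y is within 0.5 mm, and I'll shift about 1.5 mm back in x to the tube crown. First a force baseline, then lower.

```bash
cat > fz.py <<'E'
from h import *
def avg(n=12):
    F=[];P=[]
    for _ in range(n):
        s=ctrl.get_state();F.append(s["contact_force"]);P.append(s["eef_pos"]);ctrl.read_camera("wrist")
    print("t",s["time"],"F",np.mean(F,0).round(2),"sd",np.std(F,0).round(2),"P",np.mean(P,0).round(5),s["tcp_rot"].round(4) if hasattr(s["tcp_rot"],"round") else s["tcp_rot"])
E
python3 -c "from fz import *;avg()"
```

```text
t 20.3 F [ 0.09 -0.01 -1.35] sd [0.64 0.57 0.4 ] P [0.59579 0.07482 0.1932 ] [-0.0306  0.9995 -0.      0.    ]
```

>>> move_arm --plan '[{"x": 0.0015, "y": -0.0003, "z": 0, "yaw": 0, "fingers": 1}, {"x": 0.0015, "y": -0.0003, "z": 0.003, "yaw": 0, "fingers": 1}, {"x": 0.0015, "y": -0.0003, "z": 0.006, "yaw": 0, "fingers": 1}, {"x": 0.0015, "y": -0.0003, "z": 0.008, "yaw": 0, "fingers": 1}, {"x": 0.0015, "y": -0.0003, "z": 0.01, "yaw": 0, "fingers": 1}]'

```text
time: 20.85
eef_pos: [0.5939, 0.0744, 0.1824]
tcp_rot: [-0.031, 1.0, 0.0, -0.0]
contact_force: [-1.1, 0.4, 0.1]
opening: 0.28
finger_force: 49.6
```

```bash
python3 -c "from fz import *;avg()"
```

```text
t 21.4 F [-0.98  0.17  0.1 ] sd [0.6  0.28 0.33] P [0.59391 0.07444 0.18257] [-0.0306  0.9995 -0.     -0.    ]
```

Contact: 1.45 N, so the nose is about 1.3-2 mm in. Pressing a further 3.3 mm.

>>> move_arm --plan '[{"x": 0, "y": 0, "z": 0.001, "yaw": 0, "fingers": 1}, {"x": 0, "y": 0, "z": 0.002, "yaw": 0, "fingers": 1}, {"x": 0, "y": 0, "z": 0.0033, "yaw": 0, "fingers": 1}, {"x": 0, "y": 0, "z": 0.0033, "yaw": 0, "fingers": 1}]'

```text
time: 21.85
eef_pos: [0.594, 0.0744, 0.1791]
tcp_rot: [-0.031, 1.0, 0.0, -0.0]
contact_force: [-1.3, 0.1, 2.2]
opening: 0.28
finger_force: 49.6
```

```bash
python3 -c "
from fz import *
avg(20)
im=cv2.imread('pics/wrist14.png')
s=ctrl.get_state();im=ctrl.read_camera('wrist')[:,:,::-1];cv2.imwrite('pics/w15.png',im)
h=cv2.cvtColor(im,cv2.COLOR_BGR2HSV)
for y in range(196,224):print(y,''.join('R' if v[1]>120 and (v[0]<6 or v[0]>174) else 'b' if 12<=v[0]<=32 and v[1]>60 else '#' if v[2]<60 else '+' if v[2]<140 else '.' for v in h[y,308:350]))
"
```

```text
t 22.8 F [-1.4   0.03  1.2 ] sd [0.51 0.4  0.6 ] P [0.59399 0.07444 0.17923] [-0.0306  0.9995 -0.     -0.    ]
196 ..............RRRRRRRRRRRRR...............
197 ..............RRRRRRRRRRRRR...............
198 ..............RRRRRRRRRRRRR...............
199 ..............RRRRRRRRRRRRR.........++++++
200 ..............RRRRRRRRRRRRR........+++++++
201 ..............RRRRRRRRRRRRR........+++++++
202 ..............RRRRRRRRRRRRR.++++++++++++++
203 ..............RRRRRRRRRRRRR.++++++++++++++
204 ..............RRRRRRRRRRRRR+++++++++++++++
205 ..............RRRRRRRRRRRRR++.............
206 ..............RRRRRRRRRRRRR++.............
207 ..............RRRRRRRRRRRRR+..............
208 ..............RRRRRRRRRRRRR+..............
209 ..............RRRRRRRRRRRRR+..............
210 ..............RRRRRRRR+RRRR+..............
211 ...............R..+++++++RR+..............
212 ...............+++++++++++++..............
213 .............++++++++++++++++.............
214 .............+++++++++++++++++............
215 ...........++++++++++++++++++++...........
216 ...........+++++++++++++++++++++..........
217 ...........++++++++++++++++++++++.........
218 ...........++++++++++++++++++++++.........
219 ...........++++++++++++++++++++++.........
220 ...........+++++++++++++++++++++++........
221 .........++++++###########++++++++........
222 ........++###################+++++........
223 .......++#######################+++.......
```

```bash
python3 - <<'E'
from h import *
from scipy.optimize import brentq
np.set_printoptions(precision=4,suppress=True)
x=np.array([.998,.0612,0])
def ax(c,p,sg):
    o,d=ray(c,p);n=np.hypot(d@x,d[2])
    return [brentq(lambda X:((X-o@x)*d[2]-(.095-o[2])*(d@x))/n-g*.0175,.3,.9) for g in(1,-1)]
s=ctrl.get_state()
for f in("w15","wrist14"):
    h=cv2.cvtColor(cv2.imread(f"pics/{f}.png"),cv2.COLOR_BGR2HSV).astype(int)
    red=(h[:,328,1]>120)&((h[:,328,0]<6)|(h[:,328,0]>174));print(f,"red rows",np.nonzero(red)[0][[0,-1]],np.nonzero(red)[0])
    if f=="w15":
        c=cam("wrist",s);r=np.nonzero(red)[0][0]
        print("axis X",ax(c,(328,r-.5),0),"tcp X",s["eef_pos"]@x)
    for col in(200,450):print(col,"V",h[140:260:2,col,2].tolist())
tip=s["eef_pos"]-[0,0,.0721]
c=cam("wrist",s);print("nose near-edge row pred",proj(c,tip+[-.004,0,.005]),"barrel front bottom near edge",proj(c,tip+[-.01,0,.014]))
c0=cam("scene");im=cv2.imread("pics/scene14.png")
E
```

```text
w15 red rows [190 210] [190 191 192 193 194 195 196 197 198 199 200 201 202 203 204 205 206 207
 208 209 210]
axis X [0.5615221757057146, 0.5978934720096163] tcp X 0.5973267790943612
200 V [121, 118, 68, 82, 68, 118, 221, 253, 253, 254, 254, 253, 253, 253, 196, 76, 46, 46, 107, 164, 162, 161, 160, 156, 198, 125, 155, 180, 203, 214, 228, 232, 237, 242, 246, 252, 254, 254, 253, 252, 251, 249, 248, 242, 235, 225, 131, 129, 126, 124, 126, 131, 129, 125, 131, 130, 134, 153, 154, 152]
450 V [129, 125, 107, 69, 107, 89, 178, 246, 247, 249, 251, 237, 154, 156, 126, 39, 39, 39, 75, 156, 156, 155, 155, 150, 154, 107, 107, 132, 144, 148, 155, 162, 164, 170, 176, 182, 183, 185, 191, 197, 190, 182, 174, 164, 191, 224, 145, 123, 123, 127, 137, 133, 135, 129, 131, 140, 135, 139, 149, 149]
wrist14 red rows [184 209] [184 185 186 187 188 189 190 191 192 193 194 195 196 197 198 199 200 201
 202 203 204 205 206 207 208 209]
200 V [69, 71, 85, 70, 164, 251, 253, 253, 254, 253, 253, 253, 239, 78, 47, 48, 107, 163, 161, 161, 159, 176, 134, 151, 178, 203, 216, 228, 233, 238, 242, 248, 253, 254, 254, 253, 251, 249, 247, 244, 236, 226, 150, 132, 131, 129, 124, 125, 131, 130, 124, 129, 129, 130, 153, 153, 151, 149, 149, 147]
450 V [125, 107, 85, 53, 130, 244, 249, 250, 251, 244, 198, 156, 133, 40, 40, 41, 75, 156, 156, 155, 154, 150, 126, 122, 132, 143, 148, 149, 158, 166, 171, 177, 183, 183, 187, 194, 192, 184, 177, 167, 193, 227, 182, 123, 122, 121, 121, 136, 135, 133, 133, 127, 137, 134, 139, 146, 149, 146, 148, 148]
nose near-edge row pred [329.572  212.7048] barrel front bottom near edge [330.1478 209.3017]
```

The nose is pressed with about 2.6 N, so roughly 4.5-5 mm in. The tip is within 1 mm of the band centre and on the crown, the gauge is upright and the arm is still. Handing in.

```bash
python3 -c "
from plant import ctrl
print(ctrl.sign_off())"
```

```text
the job is handed in; nothing more can be done
None
```

I handed the job in with the steady locked under the red band and the gauge held upright on the band at about 2.6 N (nose roughly half way in, within 1 mm of centre); my fingers slipped off the lever once and dragged the steady about 4 mm, so I freed, re-aligned and locked it again before lifting the gauge.

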